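Pack a cold-chain vial shipper in order

ROBOT

A 6-joint arm with a two-finger parallel gripper is mounted at the origin on the work surface. World frame = base frame: x ahead of the robot, y to its left, z up, the work surface at z = 0. Lengths are in m, angles in rad, forces in N, time in s.
With the tool pointing down it reaches from about 0.375 to 0.925 m from the base axis. Payload 5.7 kg.
Tool frame: the origin (TCP) lies midway between the tips of the shut fingers; the grasp point (between the pads) lies 19 mm behind it; z points along the fingers, y is the line along which they close (so a half turn about z gives the same grasp; the last joint's range is limited). The gripper opens to 88 mm and grips with 3 to 60 N. Pads are 20 mm wide; open, the fingers measure 115 mm over their backs; the gripper's body (75 mm by 178 mm) begins 61 mm behind the grasp point.
Start: joints at [-1.435, 0.359, 1.51, -0, 1.272, -0.115], TCP at [0.149, -0.581, 0.223] pointing down, gripper open.
Joint ranges: [-2.97, 2.97], [-1.01, 2.36], [0.21, 2.38], [-0.96, 4.11], [0.2, 2.71], [-2.98, 2.98]. Speed limits (rad/s): [2.39, 2.39, 3.14, 3.14, 3.14, 3.14].

INTERFACE

Orientations are given as a unit quaternion [x, y, z, w].
In Python, from bench import move_ptp, servo_line, goto_joints, move_gripper, sleep, inverse_kinematics, capture, PlanningError, close_job, spot_in, silhouettes, current_clock, current_joint_pos, current_qvel, current_joint_torque, current_position, current_orientation, current_force, current_torque, current_finger_gap, current_grip_force gives the robot as it stands. Calls block until the motion is done:
- move_ptp(position, orientation): joint-space move of the TCP to a pose.
- servo_line(position, orientation=None, rate=0.15, contact_N=None): straight line of the TCP; orientation=None keeps the orientation; rate is the mean speed in m/s. With contact_N (N) it stops when the force on the tool has changed by that much, and returns True; else False.
- goto_joints(angles): joint-space move.
- move_gripper(opening): finger opening in m; the grip force is fixed at half the most; returns when the fingers have stopped.
- sleep(seconds).
- inverse_kinematics(position, orientation): joint angles nearest the present ones, or None.
- capture(name): name is "scene" or "top" or "wrist"; returns a dict with "image" (480x640x3 uint8, blue, green, red), "range_z" (480x640 float32, m along the optical axis (not along the pixel's ray), 0 where there is no reading), "intrinsics" (3x3 intrinsics, pixels), "k1" (the pictures are not rectified: a ray, as slopes to the right and down, at radius r is drawn at 1 + k1 r^2 times it, then the intrinsics apply), "R" (3x3) and "t" (3): a world point X has camera coordinates R X + t. Camera axes: x right, y down, z forward; pixel columns grow to the right and rows downward; lengths in m; the calibration is good to about 2 mm. A picture is of the moment at which its call begins.
A pose or a line that the arm cannot do raises PlanningError and nothing moves.
- close_job(): hands the job in; it is judged then, once.
Trained networks look in the newest picture that a camera, given by its name, has taken for a name from the list of things; names that differ only in an ending like _2 or _b are one class to them, and where a whole thing is asked for, a point or a joint stands for the part that bears it (a point fixed in the world has none). Each returns a list of dicts, best first, with "conf" (0 to 1); they miss things now and then, are a little off and sometimes report something else, mostly with a low value. They report only what shows in the picture. A call takes as long as a camera call. They do not tell look-alikes from the thing itself.
- spot_in(camera, query): "xy" ([column, row] in pixels, amid what is visible of it).
- silhouettes(camera, query): "region" (480x640 bool, what is visible of it) and "xy" ([column, row] in pixels, amid what is visible of it).
Readings, each from a call of its own:
- current_clock(): time.
- current_joint_pos(): joint angles.
- current_qvel(): joint speeds.
- current_joint_torque(): joint torques, N m.
- current_position(): TCP position.
- current_orientation(): TCP orientation.
- current_force(): force on the tool from outside, world axes, zero at the start.
- current_torque(): the same for the moment, N m.
- current_finger_gap(): finger opening in m.
- current_grip_force(): force on a finger pad.
Only numpy, scipy, OpenCV 4.12 (cv2) and the standard library are available. Lean on these libraries where they do the work, as an engineer would, in place of code of your own. Each camera call takes 0.05 s, during which the arm holds its last target. There are 200 camera calls.

TASK

Pack the vial carton for cold shipment on the white foam base: put the blue frozen brick flat into the base's pocket, lay the brown cardboard pad on it, then the white-and-pink vial carton on the pad, and last set the foam cap over the carton so that the carton's top is in the cap's recess. Work in that order, leave each thing centred and square on the one below (its long side along the base's long side), keep the carton upright throughout, and do not move the red thawed brick or the tape roll.

Things in the scene. Friction and masses are not known exactly. Their poses are not given: they have to be found in the camera images.
- foam_base: White foam tray fixed to the table, 172 (x) x 106 (y) x 30 mm high, with a rectangular pocket 134 (x) x 68 (y) mm, open upward, centred, 14 mm deep: its floor is 16 mm above the table. Origin: centre of the underside; x along the long side, z up.
- frozen_brick: Blue plastic cold brick with a white filler cap and white bars on top, 120 (x) x 54 (y) x 36 mm high, about 200 g, loose, lying flat. Origin: centre of the underside; x along the long side, z up. In the pocket it stands 22 mm above the base's rim.
- pad: Brown cardboard buffer pad, rigid, 116 (x) x 54 (y) x 16 mm thick, about 40 g, loose, lying flat. Origin: centre of the underside; x along the long side, z up.
- vial_carton: White carton with a pink band round it, 100 (x) x 50 (y) x 50 mm high, about 180 g, loose, standing upright. Origin: centre of the underside; x along the long side, z up.
- foam_cap: White foam cap, loose, lying recess down, about 90 g: foam 140 (x) x 90 (y) x 26 mm high, with a grey rigid grip block on top, centred, 90 (x) x 36 (y) x 26 mm high (its top is 52 mm above the cap's underside). Recess in the underside 116 (x) x 66 (y) mm, 12 mm deep, centred: its roof rests on the carton's top. Origin: centre of the underside (the rim's plane); x along the long side, z up.
- thawed_brick: Red plastic cold brick, same shape and size as the blue one (120 x 54 x 36 mm), loose, to be left alone. Origin: centre of the underside; x along the long side.
- tape_roll: Roll of amber packing tape lying flat, a ring 100 mm across, hole 76 mm, 48 mm high, loose, to be left alone. Origin: centre of the underside.
Things that resemble listed ones, but are neither listed nor needed, are in the scene too. Leave any green or turquoise look-alike of the foam_cap alone. Of the things that look like the pad, take the one that is farthest to the robot's right at the start.

How it is judged:
By the outcome, as a careful person would: the job done as asked, in the order asked, and still so for the second after the job is handed in, with the robot touching nothing.
It also fails if it takes over 125 s, if anything falls off the work surface, if the arm or the gripper's body presses on something with over 40 N, if the wrist force passes 120 N, or if a joint passes its speed limit or range.

## Working session

There is one attempt and no reset: what is moved stays moved. The work goes in short steps, each a Python script; the robot and the scene stay as the last script left them, time stands still between calls to the robot, and variables do not carry over. Pictures are saved under pics/ and viewed, at most 14 in all, crops included, and the job is handed in when it is done.

```bash
mkdir -p pics; ls; cat > h.py <<'E'
import numpy as np, cv2
from bench import *
def world(c, mask=None):
    "world points for all pixels (480x640x3), nan where none"
    K=c["intrinsics"]; v,u=np.mgrid[0:480,0:640].astype(float)
    d=np.array([c["k1"],0,0,0,0],float)
    p=cv2.undistortPoints(np.stack([u.ravel(),v.ravel()],1)[:,None],K,d)[:,0]
    z=c["range_z"].ravel().astype(float); z=np.where(z>0,z,np.nan)
    X=(np.c_[p,np.ones(len(p))]*z[:,None]-c["t"])@c["R"]
    return X.reshape(480,640,3)
def rect(P):
    "min-area rect of xy points: centre, long, short, yaw of long side"
    (c,(a,b),ang)=cv2.minAreaRect((P[:,:2]*1000).astype(np.float32))
    if a<b: a,b,ang=b,a,ang+90
    ang=(ang+90)%180-90
    return np.round([c[0],c[1],a,b,ang],1)
E
python3 - <<'E'
from h import *
for n in("scene","top"):
    c=capture(n); cv2.imwrite(f"pics/{n}0.png",c["image"]); W=world(c)
    print(n,"cam",np.round(-c["R"].T@c["t"],3))
    for q in["foam_base","frozen_brick","pad","vial_carton","foam_cap","thawed_brick","tape_roll"]:
        for s in silhouettes(n,q):
            P=W[s["region"]];P=P[~np.isnan(P[:,0])]
            if len(P)<20: print(q,s["conf"],s["xy"],"few");continue
            zt=np.percentile(P[:,2],95); T=P[P[:,2]>zt-.006]
            print(q,round(s["conf"],2),np.round(s["xy"]),"ztop",round(zt*1000),"n",len(P),len(T),rect(T),"all",rect(P))
E
```

```text
pics
scene cam [ 1.578 -0.861  0.936]
foam_base 0.72 [314. 237.] ztop 34 n 1686 655 [489.4  16.8 180.3 108.  -24.6] all [468.4  26.2 227.7 108.3 -24.8]
frozen_brick 0.82 [418. 195.] ztop 39 n 647 259 [518.5 421.  118.8  59.7   1.4] all [4.976e+02 4.497e+02 1.617e+02 1.184e+02 4.000e-01]
pad 0.89 [370. 275.] ztop 20 n 827 558 [713.3  23.3 116.7  61.5  59.5] all [707.6  30.8 124.   84.5  58.9]
pad 0.73 [235. 257.] ztop 21 n 695 476 [ 436.8 -207.3  119.9   58.4    8.2] all [ 435.4 -197.3  120.1   77.7    7.4]
pad 0.69 [352. 314.] ztop 20 n 863 685 [ 803.7 -122.   122.9   54.4  -25. ] all [ 796.1 -113.8  143.6   62.9  -25. ]
vial_carton 0.78 [386. 234.] ztop 53 n 917 372 [640.5 166.1 102.4  58.7   7.8] all [622.3 163.9 140.5  59.3  10.5]
foam_cap 0.7 [368. 175.] ztop 53 n 862 143 [339.4 381.9  94.   43.7  17.9] all [337.6 382.  148.9  97.4  25.1]
foam_cap 0.62 [349. 205.] ztop 55 n 1116 186 [434.6 203.3  88.8  44.1  11.7] all [429.1 221.4 144.5 137.6  12.7]
foam_cap 0.62 [432. 227.] ztop 55 n 1166 221 [673.9 318.7  91.4  42.6 -13.9] all [673.1 319.9 150.1  99.4 -18.7]
thawed_brick 0.79 [
[... 865 characters left out ...]
5 [390. 196.] ztop 41 n 1304 760 [ 642.9 -159.6  120.    53.5  -22.1] all [ 646.5 -161.7  129.9   57.4  -21.9]
foam_cap 0.81 [147. 330.] ztop 55 n 2538 574 [334.8 388.2  88.2  38.3  23.7] all [334.6 389.6 138.8  92.8  23. ]
foam_cap 0.66 [231. 286.] ztop 55 n 2611 571 [431.4 207.4  90.4  36.   15.2] all [431.4 211.5 147.7  97.4  13.8]
foam_cap 0.57 [181. 184.] ztop 54 n 2477 561 [670.4 321.7  88.6  37.7 -17.5] all [673.6 323.4 146.3 102.7 -15.4]
thawed_brick 0.88 [387. 196.] ztop 41 n 1251 745 [ 642.5 -159.4  119.3   53.2  -21.9] all [ 646.9 -161.1  129.9   54.   -21.2]
tape_roll 0.94 [511. 245.] ztop 52 n 1054 483 [ 519.4 -416.1   97.5   97.2  -69.2] all [ 519.2 -415.8  100.9   98.3  -66.5]
```

View pics/top0.png

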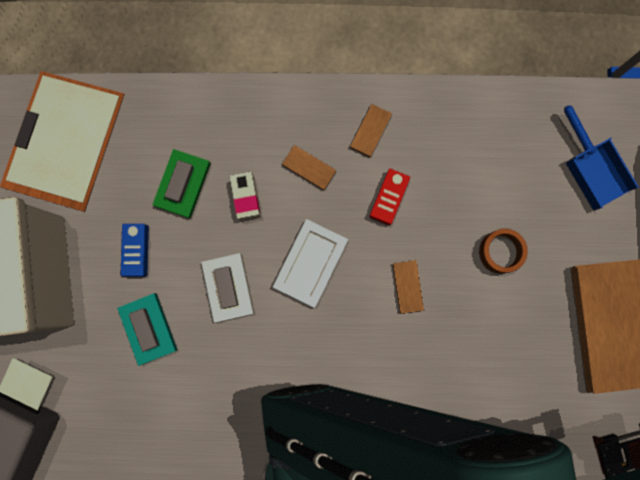

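View pics/scene0.png

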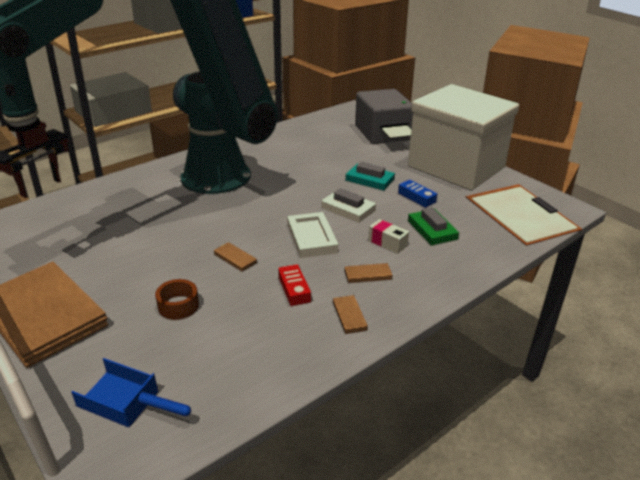

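Top view: the foam base is at (310,263), the blue brick at (133,250), the carton at (244,196), the red brick at (390,196) and the tape roll at (504,251).
- **Pad look-alikes:** (309,168), (370,130) and (409,288). Rightmost means most negative y, so the one at (409,288) fits (y≈-0.204).
- **Cap look-alikes:** green (181,184), turquoise (147,330) and white (228,287). The white one is meant.

I'll confirm these in one enlarged crop and hover over the brick with the wrist camera.

```bash
cat >> h.py <<'E'
from scipy.spatial.transform import Rotation as Ro
def quat(yaw_deg): return (Ro.from_euler("z",yaw_deg,degrees=True)*Ro.from_euler("x",180,degrees=True)).as_quat()
def best(yaw):
    "of yaw / yaw+180, keep the one in reach nearest the present wrist angle"
    return yaw
def near(cam,xy,h,r=.1,c=None,tol=(.006,.008)):
    "rect of the height slice around top height h near xy (m)"
    c=c or capture(cam); W=world(c)
    m=(abs(W[...,2]-h-.002)<.008)&(np.hypot(W[...,0]-xy[0],W[...,1]-xy[1])<r)
    n,l,st,_=cv2.connectedComponentsWithStats(m.astype(np.uint8))
    k=1+np.argmax(st[1:,4]); P=W[l==k]
    return rect(P),round(np.median(P[:,2])*1000,1)
E
python3 - <<'E'
from h import *
c=capture("top")
cv2.imwrite("pics/crop.png",cv2.resize(c["image"][110:350,180:460],None,fx=2.5,fy=2.5,interpolation=cv2.INTER_CUBIC))
for n,xy,h,r in[("base",(.489,.02),.03,.12),("brick",(.515,.424),.036,.08),("pad",(.437,-.203),.016,.08),("carton",(.64,.163),.05,.065),("cap",(.431,.208),.052,.08)]:
    print(n,near("top",xy,h,r,c))
print(np.round(current_joint_pos(),3))
for y in(0,180,-180): print(y,inverse_kinematics([.515,.424,.25],quat(y+.5)))
E
```

```text
base (array([488.6,  20.6, 172.7, 106.4, -25.4]), np.float64(30.4))
brick (array([515.1, 424.7, 119.6,  55.3,   1.2]), np.float64(36.4))
pad (array([ 437.3, -202.9,  116.4,   55.3,    9. ]), np.float64(16.3))
carton (array([640.1, 171.7, 102.5,  50.8,  11.3]), np.float64(50.4))
cap (array([431.1, 207.9,  90.1,  35.6,  14.4]), np.float64(52.1))
[-1.435  0.359  1.51  -0.     1.273 -0.115]
0 [ 5.85318374e-01  4.35152038e-01  1.31882157e+00 -4.44089210e-16
  1.38761904e+00  2.14738805e+00]
180 [ 0.58531837  0.43515204  1.31882157  0.          1.38761904 -0.9942046 ]
-180 [ 0.58531837  0.43515204  1.31882157  0.          1.38761904 -0.9942046 ]
```

View pics/crop.png

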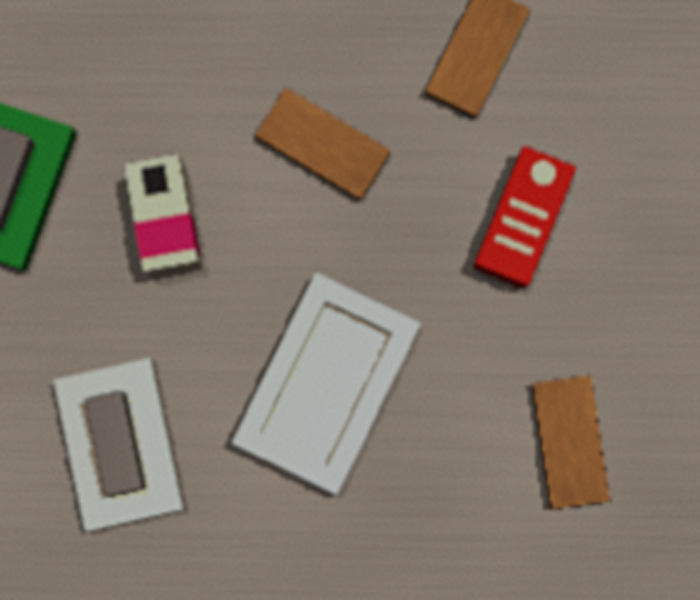

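The crop confirms both choices. The rightmost pad is at crop (570,442), and the white cap with its grey block is at (118,445). I'll go to the brick and check it from near with the wrist camera.

```bash
python3 - <<'E'
from h import *
move_gripper(.088)
move_ptp([.489,.02,.33],quat(180-25.4))
print("base wrist",near("wrist",(.489,.02),.03,.13))
move_ptp([.515,.4245,.25],quat(181))
c=capture("wrist"); cv2.imwrite("pics/w1.png",c["image"]); print("brick wrist",near("wrist",(.515,.424),.036,.08,c))
print(current_clock(),current_joint_pos().round(2) if hasattr(current_joint_pos(),'round') else current_joint_pos(), current_position())
E
```

```text
base wrist (array([488.7,  19.5, 171.5, 106.7, -25.4]), np.float64(30.1))
brick wrist (array([514. , 424.8, 118.9,  54.2,   1.1]), np.float64(36.1))
5.175 [ 0.58  0.43  1.32 -0.    1.39 -1.  ] [0.51581544 0.42326889 0.25059163]
```

View pics/w1.png

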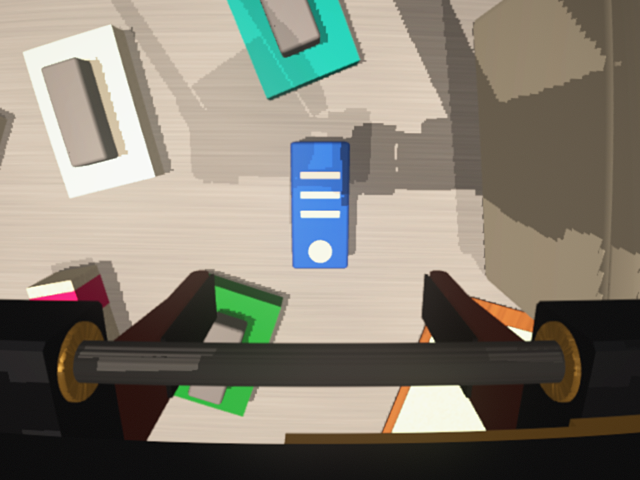

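The wrist view shows the brick squarely at (320,205), and it agrees with the top camera to 1 mm. Next I'll pick it and place it.

```bash
cat >> h.py <<'E'
BASE=np.array([.4886,.0200]); BY=-25.4
def line(p,yaw,rate=.15,contact=None):
    return servo_line(list(p),quat(180+yaw),rate=rate,contact_N=contact)
def pick(xy,yaw,z,lift,open_=.088):
    move_gripper(open_)
    move_ptp([*xy,z+.10],quat(180+yaw)); line([*xy,z+.03],yaw,.15); line([*xy,z],yaw,.06)
    print("at",np.round(current_position(),4))
    move_gripper(0); print("gap",current_finger_gap(),"grip",current_grip_force())
    line([*xy,lift],yaw,.15); print("lifted gap",current_finger_gap(),"F",np.round(current_force(),1))
def place(z,high,off=(0,0),contact=6,slack=.003):
    "z: TCP height when the thing is resting; off: xy correction"
    p=BASE+off
    move_ptp([*p,high],quat(180+BY)); line([*p,z+.02],BY,.15); sleep(.2)
    print("above",np.round(current_position(),4),"gap",current_finger_gap())
    hit=line([*p,z-slack],BY,.03,contact); print("hit",hit,np.round(current_position(),4),"F",np.round(current_force(),1))
def release(open_=.075,up=.08):
    q=np.array(current_position()); move_gripper(open_); line([q[0],q[1],q[2]+up],BY,.12); print("clk",current_clock())
E
python3 - <<'E'
from h import *
pick((.5145,.4247),1.1,.018,.16)
c=capture("wrist"); cv2.imwrite("pics/w2.png",c["image"]); print("clk",current_clock())
E
```

```text
at [0.5144 0.4246 0.0176]
gap 0.05373291595405938 grip 29.999464452266693
lifted gap 0.053874445789097364 F [ 0.  -0.2 -0.9]
clk 9.025
```

View pics/w2.png

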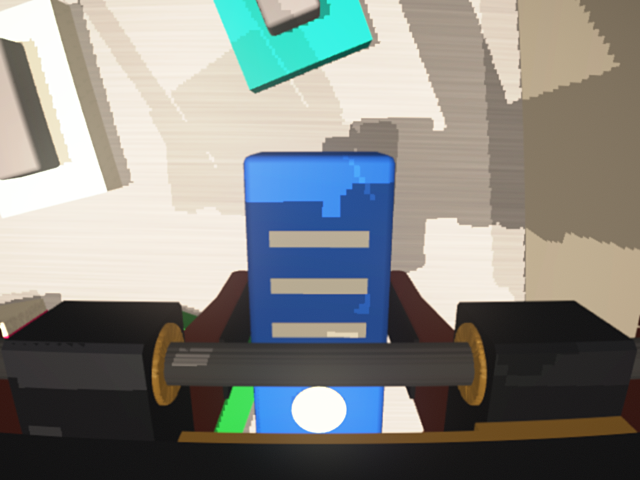

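The brick is held squarely between the fingers, with its top at (320,180). Placing it now.

```bash
python3 - <<'E'
from h import *
place(.016+.0176,.16)
release(.070,.13)
sleep(.3)
print("brick top cam",near("top",BASE,.052,.08),"base",near("top",BASE,.03,.12))
c=capture("wrist"); cv2.imwrite("pics/w3.png",c["image"]); print("brick w",near("wrist",BASE,.052,.08,c))
E
```

```text
above [0.4894 0.02   0.0545] gap 0.05354039193432876
hit True [0.4884 0.02   0.0337] F [0.9 0.2 2.6]
clk 13.9333
brick top cam (array([450.5,  39.2,  54. ,  34.7,  64.1]), np.float64(52.4)) base (array([437. ,  45. , 105.5,  58.3,  64.8]), np.float64(30.5))
brick w (array([488.3,  20.4, 120.1,  54.2, -25.4]), np.float64(52.1))
```

View pics/w3.png

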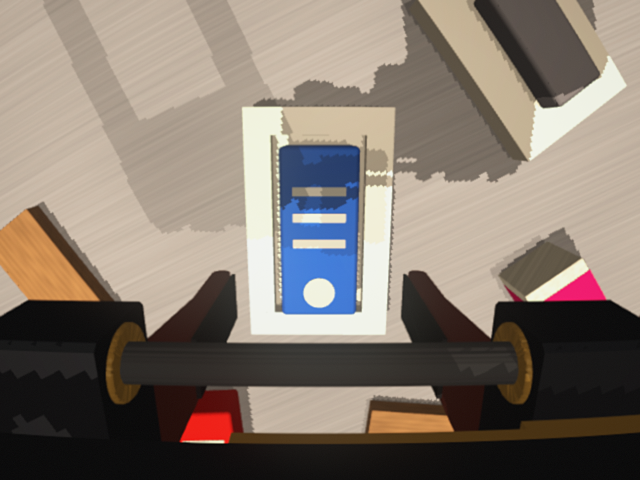

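The brick is flat and centred in the pocket at (320,230), within 1 mm. The pad is next.

```bash
python3 - <<'E'
from h import *
move_ptp([.4373,-.2029,.22],quat(189))
r,h=near("wrist",(.437,-.203),.016,.08); print(r,h)
x,y,_,_,a=r
pick((x/1000,y/1000),a,.003,.16)
z=.003
place(.052+z,.16)
release(.075,.14)
sleep(.3)
c=capture("wrist"); cv2.imwrite("pics/w4.png",c["image"]); print("pad w",near("wrist",BASE,.068,.08,c),"base",near("wrist",BASE,.03,.13,c))
E
```

```text
[ 437.1 -203.3  116.5   54.1    8.3] 16.1
at [ 0.4369 -0.2031  0.0026]
gap 0.05380068715929158 grip 30.00043272972107
lifted gap 0.053643873281656554 F [ 1.   0.7 -1.3]
above [0.4895 0.0198 0.0759] gap 0.05341288476480023
hit True [0.4883 0.02   0.0548] F [0.5 0.5 3.4]
clk 23.9917
pad w (array([488.2,  20.4, 116. ,  54.3, -25.3]), np.float64(68.1)) base (array([488.2,  19.7, 172.3, 106.8, -25.5]), np.float64(30.1))
```

View pics/w4.png

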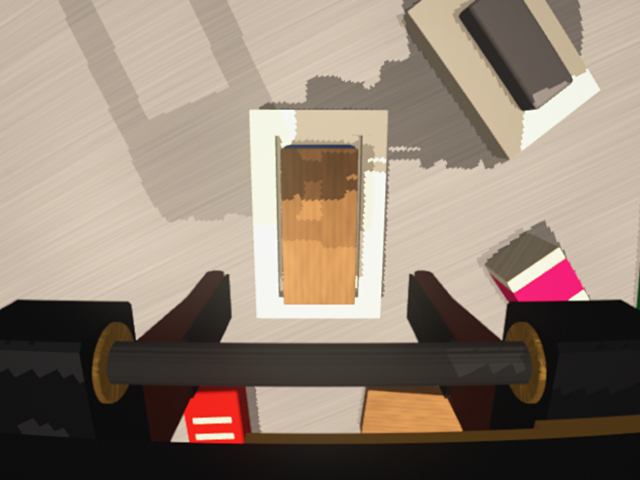

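The pad lies centred and square on the brick at (320,225). The carton is next.

```bash
python3 - <<'E'
from h import *
move_ptp([.640,.1717,.25],quat(191))
r,h=near("wrist",(.640,.1717),.05,.07); print(r,h)
x,y,_,_,a=r
pick((x/1000,y/1000),a,.014,.22)
place(.068+.014,.22)
release(.075,.16)
sleep(.3)
c=capture("wrist"); cv2.imwrite("pics/w5.png",c["image"]); print("carton w",near("wrist",BASE,.118,.08,c),"base",near("wrist",BASE,.03,.13,c))
E
```

```text
[639.5 170.8 100.   50.5  11.6] 50.2
at [0.6394 0.1708 0.0137]
gap 0.04970367502442687 grip 29.990035593509674
lifted gap 0.05001525161187657 F [-1.1 -1.4 -1.4]
above [0.4894 0.02   0.1028] gap 0.049795442435834364
hit True [0.4884 0.02   0.0818] F [-0.   0.4  4. ]
clk 34.5
carton w (array([488.3,  20.3, 100.6,  50.5, -25.6]), np.float64(118.2)) base (array([488. ,  19.9, 172.1, 106.8, -25.5]), np.float64(30.1))
```

View pics/w5.png

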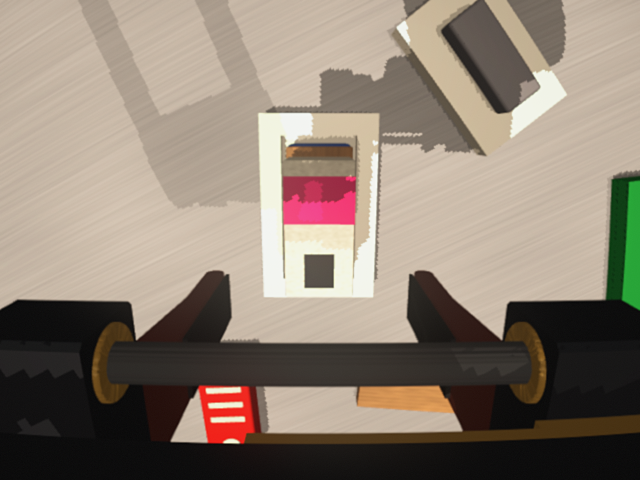

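The carton stands upright, centred on the pad at (320,225). Last comes the cap.

```bash
python3 - <<'E'
from h import *
move_ptp([.4311,.2079,.26],quat(194.4))
r,h=near("wrist",(.4311,.2079),.052,.07); print(r,h)
x,y,_,_,a=r
pick((x/1000,y/1000),a,.030,.25,.07)
place(.106+.030,.25)
release(.065,.15)
sleep(.3)
c=capture("wrist"); cv2.imwrite("pics/w6.png",c["image"]); print("cap w",near("wrist",BASE,.158,.08,c),"rim",near("wrist",BASE,.132,.1,c))
move_ptp([.3,-.4,.3],quat(180+BY)); sleep(.5)
c=capture("scene"); cv2.imwrite("pics/s6.png",cv2.resize(c["image"][120:360,150:470],None,fx=2.5,fy=2.5))
c=capture("top")
for n,xy,h,r in[("block",BASE,.158,.08),("red",(.6425,-.1594),.036,.08),("base",BASE,.03,.12)]: print(n,near("top",xy,h,r,c))
s=silhouettes("top","tape_roll");P=world(c)[s[0]["region"]];print("tape",rect(P[P[:,2]>.044]),current_clock())
E
```

```text
[430.7 207.8  89.8  36.1  13.4] 52.0
at [0.4305 0.2077 0.0297]
gap 0.03587964978203132 grip 30.000286996364594
lifted gap 0.0360346210112463 F [-0.6 -0.5 -1.4]
above [0.4894 0.02   0.157 ] gap 0.03612617154660052
hit True [0.4883 0.02   0.1359] F [-0.8  0.8  3.3]
clk 44.5917
cap w (array([488.4,  20.3,  89.9,  36. , -25.4]), np.float64(158.0)) rim (array([488.9,  20. , 139.7,  90.7, -25.4]), np.float64(132.1))
block (array([488.6,  20.9,  89.4,  36.2, -25.7]), np.float64(158.2))
red (array([ 642.5, -159.5,  120.8,   54.1,  -21.9]), np.float64(36.1))
base (array([488.4,  20.4, 172.4, 105.9, -25.4]), np.float64(30.7))
tape [ 519.  -417.6  100.4   99.1  -72.3] 47.275
```

View pics/s6.png

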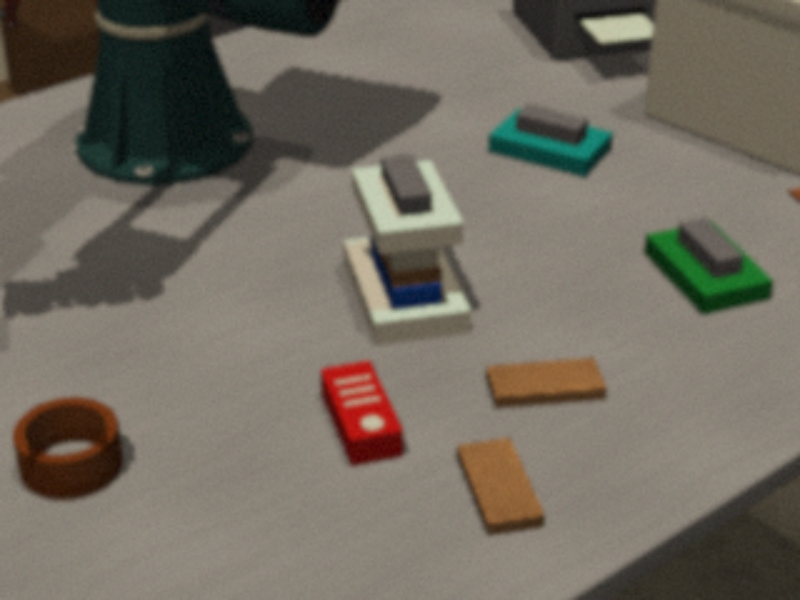

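The stack at (410,250) is complete, level and square. The red brick (362,412) and the tape roll (68,447) are undisturbed, so I'm handing in.

```bash
python3 -c "from bench import *; print(close_job())"
```

```text
the job is handed in; nothing more can be done
None
```

The vial carton is packed and the job handed in at about 47 s: brick, pad, carton and cap are stacked in order, each measured centred to about 1 mm and square on the base, with the red brick and tape roll not moved.

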